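# Clear the mitre box after sawing

## Robot

A 7-joint arm with a two-finger parallel gripper is mounted at the origin on the work surface. World frame = base frame: x ahead of the robot, y to its left, z up, the work surface at z = 0. Lengths are in m, angles in rad, forces in N, time in s.
With the tool pointing down it reaches from about 0.425 to 0.925 m from the base axis. Payload 6.8 kg.
Tool frame: the origin (TCP) lies on the front face of the gripper's body, between the roots of the fingers; the fingertips stand 73 mm ahead of it and the grasp point (between the pads) lies 54 mm ahead of it; z points along the fingers, y is the line along which they close (so a half turn about z gives the same grasp; the last joint's range is limited). The gripper opens to 85 mm and grips with 20 to 120 N. Pads are 22 mm wide; open, the fingers measure 114 mm over their backs; the gripper's body (76 mm by 85 mm) begins 54 mm behind the grasp point. The pads swing forward as they close: fully open they stand 13 mm farther back than shut.
Start: joints at [1.064, 0.477, 0.022, 1.555, -0.011, 1.109, -0.083], TCP at [0.262, -0.622, 0.304] pointing down, gripper open.
Joint ranges: [-2.96, 2.96], [-0.34, 2.1], [-1.41, 1.46], [0.24, 2.44], [-1.37, 4.51], [0.17, 1.92], [-2.96, 2.96]. Speed limits (rad/s): [2.39, 2.39, 3.14, 3.14, 3.14, 3.14, 3.14].

## Interface

Orientations are given as a unit quaternion [w, x, y, z].
In Python, from station import bot, optics gives the robot as it stands.
- The arm moves only by the tool drive_tool, never from a script. Its argument "deltas" is a list of rows, each an object with "gripper": the closure in counts, from 0 (fully open) to 255 (shut); "offset": the shift along the tool's x, y, z in units of 1000 mm (1.0 is 1000 mm), a list of three; "angular": the turn, a rotation vector about the tool's x, y, z in units of 45 degrees (1.0 is 45 degrees), a list of three. In form: [{"gripper": gripper, "offset": [dx, dy, dz], "angular": [rx, ry, rz]}, ...]. A call has 1 to 5 rows; each row is the pose to reach, as a shift and turn from the pose commanded when the call began, along the tool's axes at that moment; what a row does not reach only later rows make up. A row lasts 1/10 s, in which the tool goes at most 50 mm and 8.59 degrees, less where a joint would pass 70% of its speed; a pose out of reach is approached as far as the arm can. A call with a number of a shift or a turn outside -1 to 1 is refused whole. A call with a gripper value outside its range is refused whole. The fingers move at their own pace and stop on an object; "grip_force" is the grip in N (left out, the last holds). Time passes only in rows, so rows that repeat a pose let the fingers close. It gives the time, the measured TCP pose, the force, the opening and the grip force at its end, in the units of the state.
- bot.get_obs(): the state, without advancing time (a new reading comes with each control period).
- optics.read_camera(name): name is "side" or "top" or "wrist"; returns the picture (400x640x3 uint8, blue, green, red); there is no depth.
- optics.camera_model(name): a dict with "fx", "fy", "cx", "cy" (pixels), "cam_to_world" (4x4, takes a point from camera to world coordinates). Camera axes: x right, y up, looking along -z (the intrinsics and any distortion apply to the point x, -y, -z); pixel columns grow to the right and rows downward; lengths in m; the calibration is good to about 2 mm. A picture is of the moment at which its call begins: read the wrist's pose just before it. camera_model takes no time and is no camera call; for the wrist camera it gives the pose at the moment of the call.
- bot.hand_in(): hands the job in; it is judged then, once.
The state is a dict: "t": time; "q": joint angles; "joint_vel": joint speeds; "joint_torque": joint torques, N m; "eef_pos": TCP position; "tool_rot": TCP orientation; "contact_force": force on the tool from outside, world axes, zero at the start; "torque": the same for the moment, N m; "gripper_width": opening from 0.0 (shut) to 1.0 (fully open); "grasp_force": force on a finger pad.
Only numpy, scipy, OpenCV 4.12 (cv2) and the standard library are available. Lean on these libraries where they do the work, as an engineer would, in place of code of your own. Each camera call takes 0.05 s, during which the arm holds its last target. There are 200 camera calls.

## Task

Clear the mitre box after sawing: lift the lath's end over the stop, draw it out endwise from between the walls and lay it flat on the bench. Then take the wood block and, pushing with the block only and never with the gripper itself, sweep all five offcuts along the trough and out of its open end into the dustpan. Leave them there, stand the block upright on the bench again, let lath and block down rather than dropping them, and leave the other tools where they are.

Things in the scene. Friction and masses are not known exactly. Their poses are not given: they have to be found in the camera images.
- mitre_box: Mitre box of plywood and pine, screwed to the bench. Origin: centre of its underside. Base 330 mm long (own y -165 to 165), 96 mm wide (own x -48 to 48), upper face (trough floor) 15 mm above the bench. Two walls 10 mm thick, tops 60 mm above the bench, x -48 to -38 and 38 to 48, only from y -75 to 165. At zero yaw its x points away from the robot, its y to the robot's left.
- stop_top (a point): Middle of the top of the stop, a wooden strip across the -y end of the mitre box's base: 12 mm high above the base (27 mm above the bench), 12 mm thick (y -165 to -153 mm of the mitre box), full width of the base.
- apron (a point): Middle of the bare part of the mitre box's base, on its upper face: from the stop to where the walls begin (y -153 to -75 mm of the mitre box), no walls here. The end of the lath lies on it.
- trough_mouth (a point): Middle of the trough floor where the walls begin (y = -75 mm of the mitre box). From here the trough runs 240 mm to the open end, 76 mm wide between the walls, which stand 45 mm above its floor.
- open_end (a point): Middle of the edge of the trough floor at its open end (y = +165 mm of the mitre box), 15 mm above the bench; there is no lip, and the dustpan lies just beyond.
- dustpan: Grey steel dustpan on the bench, its open lip at the open end of the mitre box; it stays put. Origin: middle of the lip, on the bench, 2 mm beyond the base's end; own y runs from lip to back. Inside 130 mm wide (x -65 to 65) and 150 mm deep (y 0 to 150), floor 3 mm thick (12 mm below the trough floor), sides rising from 12 mm at the lip to 45 mm at the back; black handle behind.
- lath_mid (a point): Centre of the loose sawn beech lath, 180 mm long (its y), 28 mm wide (its x), 16 mm thick (its z), about 60 g. It starts lying flat on the base of the mitre box along the far (+x) wall, one end on the bare apron against the stop (or up to 5 mm from it), the other end in the trough; its y runs as the mitre box's.
- lath_stop_end (a point): Middle of the end face of the lath that starts against the stop (90 mm from its centre along its own -y), half-way up its thickness.
- lath_sawn_end (a point): Middle of the other, sawn end face of the lath (90 mm from its centre along its own +y), half-way up its thickness.
- block_mid (a point): Centre of the loose pine block, 66 mm wide (its x), 40 mm thick (its y), 95 mm tall (its z, upright), about 125 g. It starts standing upright on the bench between the robot and the mitre box, its wide faces roughly across the length of the trough.
- offcut1_mid (a point): Centre of loose beech offcut 1 lying in the trough of the mitre box: 28 mm wide (its x), 16 mm thick (its z), a square-cut rectangle 34 mm long (along its y); 10 to 12 g.
- offcut2_mid (a point): Centre of loose beech offcut 2 lying in the trough of the mitre box: 28 mm wide (its x), 16 mm thick (its z), with one end sawn at a slant: 44 mm long on its -x side, 28 mm on its +x side (along its y); 10 to 12 g.
- offcut3_mid (a point): Centre of loose beech offcut 3 lying in the trough of the mitre box: 28 mm wide (its x), 16 mm thick (its z), a square-cut rectangle 36 mm long (along its y); 10 to 12 g.
- offcut4_mid (a point): Centre of loose beech offcut 4 lying in the trough of the mitre box: 28 mm wide (its x), 16 mm thick (its z), with one end sawn at a slant: 26 mm long on its -x side, 42 mm on its +x side (along its y); 10 to 12 g.
- offcut5_mid (a point): Centre of loose beech offcut 5 lying in the trough of the mitre box: 28 mm wide (its x), 16 mm thick (its z), a square-cut rectangle 32 mm long (along its y); 10 to 12 g.
- screwdriver: Bystander on the bench, not part of the job: a screwdriver 210 mm long with a steel shank; origin on its underside, at about its middle.
- try_square: Bystander on the bench, not part of the job: a try square, wooden stock 100 mm and steel blade 150 mm, lying flat, the origin in the middle of its wooden stock; origin on its underside.
- marker: Bystander on the bench, not part of the job: a marker pen 130 mm long, 16 mm thick; origin on its underside, at about its middle.
- screw_box: Bystander on the bench, not part of the job: a clear plastic box 90 x 70 x 40 mm with brass screws in it; origin on its underside, at about its middle.

How it is judged:
On the way, in this order (a step that is already met when the one before it is completed fails the run):
1. the lath's stop end is drawn out past the stop while its sawn end is still down between the walls (y of lath_stop_end in the frame of mitre_box below -0.18 m and x of lath_sawn_end in the frame of mitre_box between -0.038 and 0.038 m and y of lath_sawn_end in the frame of mitre_box between -0.075 and 0.165 m and z of lath_sawn_end in the frame of mitre_box below 0.06 m).
2. the lath lies flat on the bench, off the mitre box, let go (height (world z) of each of lath_stop_end, lath_mid, lath_sawn_end below 0.018 m and contact force between the fingers and lath below 0.05 N and linear speed of lath below 0.02 m/s), for 0.1 s.
3. all five offcuts are in the dustpan, with the block down in the open end of the trough that it has pushed them out of (x of offcut1_mid in the frame of dustpan between -0.066 and 0.066 m and y of offcut1_mid in the frame of dustpan between 0.01 and 0.15 m and z of each of offcut1_mid, offcut2_mid, offcut3_mid, offcut4_mid, offcut5_mid in the frame of dustpan below 0.045 m and x of offcut2_mid in the frame of dustpan between -0.066 and 0.066 m and y of offcut2_mid in the frame of dustpan between 0.01 and 0.15 m and x of offcut3_mid in the frame of dustpan between -0.066 and 0.066 m and y of offcut3_mid in the frame of dustpan between 0.01 and 0.15 m and x of offcut4_mid in the frame of dustpan between -0.066 and 0.066 m and y of offcut4_mid in the frame of dustpan between 0.01 and 0.15 m and x of offcut5_mid in the frame of dustpan between -0.066 and 0.066 m and y of offcut5_mid in the frame of dustpan between 0.01 and 0.15 m and x of block_mid in the frame of mitre_box between -0.04 and 0.04 m and y of block_mid in the frame of mitre_box between 0.11 and 0.28 m and z of block_mid in the frame of mitre_box below 0.092 m).
At the end, for the whole second after the job is handed in: All five offcuts' centres are inside the dustpan (130 x 150 mm, below its 45 mm rim); the lath lies flat on the bench (ends and centre under 18 mm up); the block stands upright on the bench (within 0.1 rad, centre under 56 mm up), not in the pan; all let go and at rest (all of step 2 and x of offcut1_mid in the frame of dustpan between -0.066 and 0.066 m and y of offcut1_mid in the frame of dustpan between 0.01 and 0.15 m and z of each of offcut1_mid, offcut2_mid, offcut3_mid, offcut4_mid, offcut5_mid in the frame of dustpan below 0.045 m and x of offcut2_mid in the frame of dustpan between -0.066 and 0.066 m and y of offcut2_mid in the frame of dustpan between 0.01 and 0.15 m and x of offcut3_mid in the frame of dustpan between -0.066 and 0.066 m and y of offcut3_mid in the frame of dustpan between 0.01 and 0.15 m and x of offcut4_mid in the frame of dustpan between -0.066 and 0.066 m and y of offcut4_mid in the frame of dustpan between 0.01 and 0.15 m and x of offcut5_mid in the frame of dustpan between -0.066 and 0.066 m and y of offcut5_mid in the frame of dustpan between 0.01 and 0.15 m and height (world z) of block_mid below 0.056 m and angle between block_mid's own z axis and vertical below 0.1 rad and not (x of block_mid in the frame of dustpan between -0.066 and 0.066 m and y of block_mid in the frame of dustpan between 0.01 and 0.15 m) and linear speed of each of block, offcut1, offcut2, offcut3, offcut4, offcut5 below 0.02 m/s and contact force between the fingers and block below 0.05 N); the robot touches nothing.
It fails at once if an offcut is touched by the robot itself (contact force between any of the fingers, the arm and offcut1 above 0.5 N or contact force between any of the fingers, the arm and offcut2 above 0.5 N or contact force between any of the fingers, the arm and offcut3 above 0.5 N or contact force between any of the fingers, the arm and offcut4 above 0.5 N or contact force between any of the fingers, the arm and offcut5 above 0.5 N).
It fails at once if the lath is let go and dropped from more than about 3 cm (height (world z) of lath_mid above 0.045 m and contact force between lath and anything else below 0.01 N).
It fails at once if the block is let go and dropped from more than about 3 cm (height (world z) of block_mid above 0.0775 m and contact force between block and anything else below 0.01 N).
It fails at once if a bystander is moved by more than 25 mm (distance of any of screwdriver, try_square, marker, screw_box from where it was at the start of the episode above 0.025 m).
It also fails if it takes over 64 s, if anything falls off the work surface, if the arm or the gripper's body presses on something with over 40 N, if the wrist force passes 120 N, or if a joint passes its speed limit or range.

## Working session

There is one attempt and no reset: what is moved stays moved. The work goes in short steps, Python scripts to look and compute and a tool call to move; the robot and the scene stay as the last step left them, time stands still between calls to the robot, and variables do not carry over. Pictures are saved under pics/ and viewed, at most 10 in all, crops included, and the job is handed in when it is done.

Besides the shell and the picture viewer there is one more tool, called after "Call:" in YAML: its name, and indented under it one key for each argument. drive_tool: Moves the arm, as the interface text tells. Its arguments: {"type":"object","properties":{"deltas":{"type":"array"},"grip_force":{"type":"number"}},"required":["deltas"]}

```bash
mkdir -p pics
python3 - <<'E'
from station import bot, optics
import cv2
o=bot.get_obs(); print({k:(o[k]) for k in ('t','eef_pos','tool_rot','contact_force','gripper_width')})
for n in ('top','side'):
    cv2.imwrite(f'pics/{n}0.png',optics.read_camera(n)); m=optics.camera_model(n); print(n,m)
E
```

```text
{'t': 0.0, 'eef_pos': array([ 0.26194028, -0.62158007,  0.30290587]), 'tool_rot': array([-9.18469171e-04,  9.80178481e-01,  1.98114197e-01, -2.58822952e-04]), 'contact_force': array([-0.04311277, -0.73208402,  1.17775036]), 'gripper_width': 0.9994668698207126}
top {'fx': 481.26915420157616, 'fy': 481.26915420157616, 'cx': 321.15750082623344, 'cy': 206.29814025003697, 'cam_to_world': array([[-0.00368165,  0.99881397, -0.04855006,  0.50140755],
       [-0.99964401, -0.00495898, -0.02621553, -0.05853555],
       [-0.0264252 ,  0.04843626,  0.99847666,  1.35574676],
       [ 0.        ,  0.        ,  0.        ,  1.        ]])}
side {'fx': 381.5860314025177, 'fy': 381.5860314025177, 'cx': 318.7220346891292, 'cy': 198.9723945340721, 'cam_to_world': array([[-0.75540625,  0.49967242, -0.42389724,  0.20195064],
       [-0.65525134, -0.57340945,  0.49177972,  0.40012204],
       [ 0.00266208,  0.64925271,  0.7605681 ,  0.77127271],
       [ 0.        ,  0.        ,  0.        ,  1.        ]])}
```

View pics/top0.png

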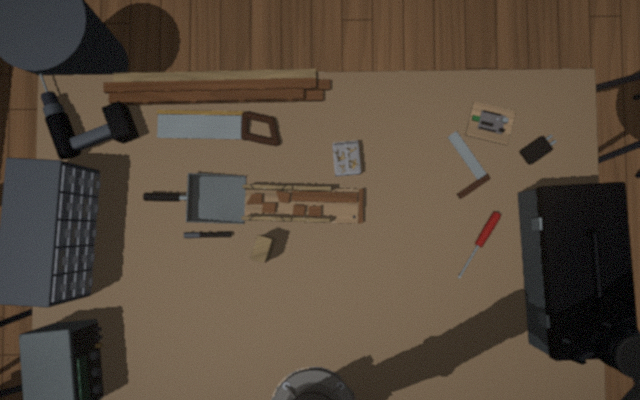

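View pics/side0.png

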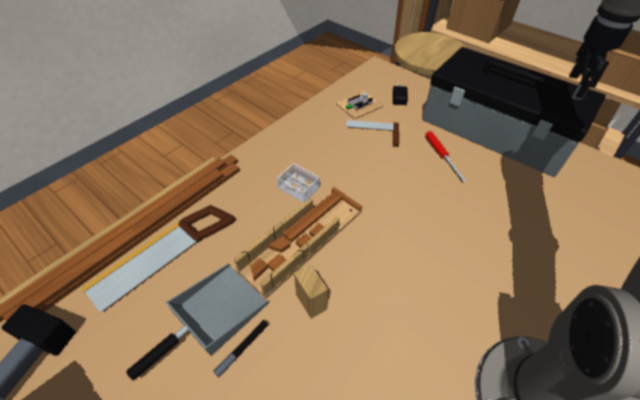

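The top view shows the mitre box at cols 246–362, rows 185–222, with the stop at the right end. The pan is at cols 188–246, the block near (262,248), the marker near (208,235) and the screw box near (347,158). I'll enlarge it and measure.

```bash
cat > h.py <<'E'
import numpy as np, cv2
from station import bot, optics
def ray(n,u,v,z,m=None):
    m=m or optics.camera_model(n); T=m['cam_to_world']
    d=T[:3,:3]@np.array([(u-m['cx'])/m['fx'],-(v-m['cy'])/m['fy'],-1]); o=T[:3,3]
    return o+d*(z-o[2])/d[2]
E
python3 - <<'E'
import cv2,numpy as np
from h import *
a=cv2.imread('pics/top0.png')[170:275,180:380]; a=cv2.resize(a,None,fx=4,fy=4,interpolation=cv2.INTER_CUBIC)
a=cv2.convertScaleAbs(a,alpha=1.8,beta=0)
cv2.imwrite('pics/topc.png',a)
E
```

```text
(no output)
```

View pics/topc.png

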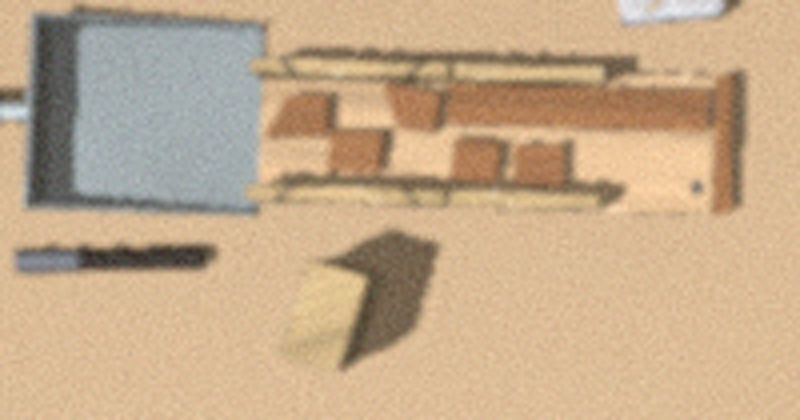

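The crop shows the stop at x 715–742 and the lath at x 445–715, y 85–128. The offcuts are centred at about (303,115), (358,150), (417,105), (478,160) and (542,163). The block's top is around (320,315) and the far wall ends at x 605.

Run:
```python
from h import *
T=optics.camera_model('top')
C=lambda x,y,z:ray('top',(x+.5)/4-.5+180,(y+.5)/4-.5+170,z,T)
P={'stopFO':(743,70,.027),'stopNO':(738,212,.027),'stopFI':(717,72,.027),'stopNI':(713,212,.027),
'wallFmouth_out':(606,66,.06),'wallFmouth_in':(604,82,.06),'wallNmouth':(606,206,.06),'wallNm_in':(603,190,.06),'wallFopen_out':(252,58,.06),'wallFopen_in':(252,74,.06),'wallNopen_in':(247,184,.06),'wallNopen_out':(247,200,.06),
'lathSF':(716,90,.031),'lathSN':(714,129,.031),'lathOF':(447,84,.031),'lathON':(442,125,.031),
'bA':(318,262,.095),'bB':(366,278,.095),'bC':(342,368,.095),'bD':(280,352,.095),
'panF':(265,25,.015),'panN':(258,210,.012),'mk1':(15,262,.016),'mk2':(215,255,.016),'scr':(620,20,.0)}
for k,v in P.items(): print(k,C(*v).round(4))
a=cv2.imread('pics/topc.png'); h=cv2.cvtColor(a,cv2.COLOR_BGR2HSV)
b,g,r=[a[...,i].astype(int) for i in range(3)]
m=((r-b>65)&(r<205)&(r>120)).astype(np.uint8)
m=cv2.morphologyEx(m,cv2.MORPH_OPEN,np.ones((7,7)))
for c in cv2.findContours(m,0,2)[0]:
    if cv2.contourArea(c)>600:
        q=cv2.minAreaRect(c); print(q,cv2.contourArea(c),C(*q[0],.031).round(4))
# block colour: less red saturation than bench
for p in [(330,310),(200,330),(400,60),(480,160),(600,400)]: print(p,h[p[1],p[0]],a[p[1],p[0]])
```

```text
stopFO [ 0.6185 -0.1461  0.027 ]
stopNO [ 0.5204 -0.1419  0.027 ]
stopFI [ 0.6172 -0.1281  0.027 ]
stopNI [ 0.5205 -0.1247  0.027 ]
wallFmouth_out [ 0.6188 -0.0516  0.06  ]
wallFmouth_in [ 0.608  -0.0502  0.06  ]
wallNmouth [ 0.5243 -0.0512  0.06  ]
wallNm_in [ 0.5351 -0.0492  0.06  ]
wallFopen_out [0.6257 0.1885 0.06  ]
wallFopen_in [0.6148 0.1884 0.06  ]
wallNopen_in [0.5402 0.1915 0.06  ]
wallNopen_out [0.5294 0.1915 0.06  ]
lathSF [ 0.6044 -0.1272  0.031 ]
lathSN [ 0.5775 -0.1256  0.031 ]
lathOF [0.6096 0.0585 0.031 ]
lathON [0.5812 0.062  0.031 ]
bA [0.4878 0.1377 0.095 ]
bB [0.4772 0.1061 0.095 ]
bC [0.4185 0.1218 0.095 ]
bD [0.429  0.1626 0.095 ]
panF [0.6533 0.188  0.015 ]
panN [0.5234 0.193  0.012 ]
mk1 [0.4876 0.363  0.016 ]
mk2 [0.492  0.2223 0.016 ]
scr [ 0.6568 -0.0614  0.    ]
((536.5, 163.0), (42.0, 53.0), 90.0) 1961.5 [ 0.5547 -0.0033  0.031 ]
((475.2264404296875, 160.1441192626953), (45.96162033081055, 41.94855499267578), 5.90614128112793) 1753.0 [0.5568 0.039  0.031 ]
((330.87799072265625, 134.71888732910156), (118.62158203125, 64.43711853027344), 29.13429069519043) 4404.0 [0.5749 0.139  0.031 ]
((409.0982666015625, 107.86127471923828), (58.84613037109375, 44.2486457824707), 8.746162414550781) 2007.5 [0.5932 0.0848 0.031 ]
((576.7066650390625, 106.49609375), (261.2701110839844, 50.08888244628906), 0.7638984322547913) 10743.0 [ 0.5935 -0.0312  0.031 ]
((721.0, 144.0), (140.0, 22.0), 90.0) 2386.0 [ 0.5671 -0.1303  0.031 ]
(330, 310) [ 19  89 211] [137 185 211]
(200, 330) [ 17  82 223] [151 191 223]
(400, 60) [ 18  90 131] [ 85 112 131]
(480, 160) [ 14 132 178] [ 86 128 178]
(600, 400) [ 16  79 227] [157 194 227]
```

```bash
cat >> h.py <<'E'
from scipy.spatial.transform import Rotation as R
BC=np.array([.5737,.023]); BY=-.025
def box(x,y):
    c,s=np.cos(BY),np.sin(BY); return BC+np.array([c*x-s*y,s*x+c*y])
def down(phi): return R.from_euler('z',phi)*R.from_euler('x',np.pi)
def plan(wps,start=None):
    o=bot.get_obs()
    if start is None: p=np.array(o['eef_pos']);r=R.from_quat(np.roll(o['tool_rot'],-1))
    else: p=np.array(start[:3]);r=down(start[3])
    for x,y,z,f in wps:
        q=np.array([x,y,z]);s=down(f); d=r.inv().apply(q-p); a=(r.inv()*s).as_rotvec()
        print('off',d.round(4),'ang',(a/(np.pi/4)).round(4),'| mm',round(np.linalg.norm(q-p)*1e3),'deg',round(np.degrees(np.linalg.norm(a)),1)); p,r=q,s
E
python3 - <<'E'
from h import *
print(box(.024,-.112))
plan([(.42,-.45,.25,.9),(.55,-.26,.20,1.35),(.592,-.09,.16,1.546)])
E
```

```text
[ 0.59489279 -0.08956494]
off [ 0.2123 -0.0967  0.0532] ang [-2.100e-03 -3.000e-04 -6.382e-01] | mm 239 deg 28.7
off [ 0.2296 -0.0163  0.05  ] ang [-0.     0.    -0.573] | mm 236 deg 25.8
off [0.1751 0.0037 0.04  ] ang [-0.      0.     -0.2496] | mm 180 deg 11.2
```

Call:
drive_tool:
  deltas:
    - {"gripper": 100, "offset": [0.0425, -0.0193, 0.0106], "angular": [0, 0, -0.128]}
    - {"gripper": 100, "offset": [0.085, -0.0387, 0.0213], "angular": [-0.001, 0, -0.255]}
    - {"gripper": 100, "offset": [0.1274, -0.058, 0.0319], "angular": [-0.002, 0, -0.383]}
    - {"gripper": 100, "offset": [0.17, -0.0774, 0.0426], "angular": [-0.002, 0, -0.51]}
    - {"gripper": 100, "offset": [0.2123, -0.0967, 0.0532], "angular": [-0.002, 0, -0.638]}
  grip_force: 40

```text
t: 0.6
eef_pos: [0.421, -0.4488, 0.25]
tool_rot: [0.001, 0.9, 0.437, 0.0]
contact_force: [0.3, -0.6, 0.2]
gripper_width: 0.607
grasp_force: 0.0
```

Call:
drive_tool:
  deltas:
    - {"gripper": 100, "offset": [0.046, -0.0033, 0.01], "angular": [0, 0, -0.115]}
    - {"gripper": 100, "offset": [0.092, -0.0065, 0.02], "angular": [0, 0, -0.23]}
    - {"gripper": 100, "offset": [0.138, -0.01, 0.03], "angular": [0, 0, -0.344]}
    - {"gripper": 100, "offset": [0.184, -0.013, 0.04], "angular": [0, 0, -0.458]}
    - {"gripper": 100, "offset": [0.2296, -0.0163, 0.05], "angular": [0, 0, -0.573]}

```text
t: 1.1
eef_pos: [0.5508, -0.259, 0.2]
tool_rot: [0.001, 0.78, 0.626, -0.0]
contact_force: [0.7, -0.8, -0.2]
gripper_width: 0.609
grasp_force: 0.0
```

Call:
drive_tool:
  deltas:
    - {"gripper": 100, "offset": [0.045, 0.001, 0.01], "angular": [0, 0, -0.062]}
    - {"gripper": 100, "offset": [0.09, 0.002, 0.02], "angular": [0, 0, -0.125]}
    - {"gripper": 100, "offset": [0.135, 0.003, 0.03], "angular": [0, 0, -0.187]}
    - {"gripper": 100, "offset": [0.1751, 0.0037, 0.04], "angular": [0, 0, -0.25]}
    - {"gripper": 100, "offset": [0.1751, 0.0037, 0.04], "angular": [0, 0, -0.25]}

```text
t: 1.6
eef_pos: [0.5926, -0.0824, 0.1591]
tool_rot: [-0.001, 0.712, 0.702, 0.001]
contact_force: [-0.4, -0.2, 0.2]
gripper_width: 0.609
grasp_force: 0.0
```

Run:
```python
from h import *
m=optics.camera_model('wrist'); print(m['cam_to_world'][:3,3]); np.save('w1.npy',m,allow_pickle=True)
a=optics.read_camera('wrist'); cv2.imwrite('pics/w1.png',a)
o=bot.get_obs();print(o['t'],o['eef_pos'],o['tool_rot'],o['gripper_width'],o['contact_force'])
plan([(.592,-.09,.10,1.546)])
```

```text
[ 0.59392887 -0.00344498  0.22771348]
1.65 [ 0.59225822 -0.08634431  0.15950736] [-5.48704962e-04  7.13453671e-01  7.00702174e-01  1.46386039e-04] 0.6099506475448823 [ 0.02880866 -1.27168624 -0.8273155 ]
off [-0.0037 -0.0002  0.0595] ang [-0.0007 -0.0012  0.0086] | mm 60 deg 0.4
```

View pics/w1.png

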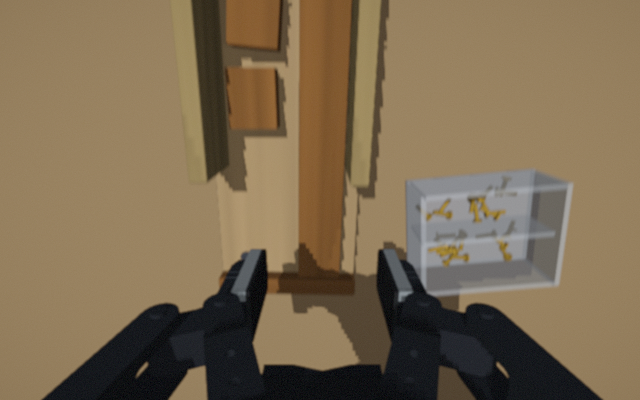

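The wrist view shows the lath at cols 300–345 running to the stop at row 278. The fingers straddle it symmetrically, around col 322. The screw box is clear to the right.

Run:
```python
from h import *
m=np.load('w1.npy',allow_pickle=True).item()
for n,u,v,z in [('nearwallOut',190,183,.06),('nearwallIn',207,180,.06),('farwallIn',351,183,.06),('farwallOut',370,185,.06),('lathEndN',299,277,.031),('lathEndF',341,278,.031),('lathN',299,100,.031),('lathF',350,100,.031),('stopN',221,290,.027),('stopF',355,292,.027),('offA',254,100,.031),('scr',407,182,.04),('scr2',420,290,.0)]: print(n,ray('wrist',u,v,z,m).round(4))
plan([(.592,-.09,.16,1.546),(.592,-.09,.093,1.546)])
```

```text
nearwallOut [ 0.5237 -0.0484  0.06  ]
nearwallIn [ 0.5329 -0.0469  0.06  ]
farwallIn [ 0.6085 -0.0494  0.06  ]
farwallOut [ 0.6185 -0.0506  0.06  ]
lathEndN [ 0.5767 -0.123   0.031 ]
lathEndF [ 0.6052 -0.1241  0.031 ]
lathN [ 0.5805 -0.0079  0.031 ]
lathF [ 0.6097 -0.0082  0.031 ]
stopN [ 0.5212 -0.1352  0.027 ]
stopF [ 0.6153 -0.1379  0.027 ]
offA [ 0.5548 -0.0076  0.031 ]
scr [ 0.6431 -0.0547  0.04  ]
scr2 [ 0.6699 -0.1547  0.    ]
off [-0.0037 -0.0002 -0.0005] ang [-0.0007 -0.0012  0.0086] | mm 4 deg 0.4
off [ 0.    -0.     0.067] ang [0. 0. 0.] | mm 67 deg 0.0
```

Call:
drive_tool:
  deltas:
    - {"gripper": 130, "offset": [0, 0, 0.025], "angular": [0, 0, 0]}
    - {"gripper": 130, "offset": [0, 0, 0.05], "angular": [0, 0, 0]}
    - {"gripper": 130, "offset": [0, 0, 0.068], "angular": [0, 0, 0]}
    - {"gripper": 130, "offset": [0, 0, 0.068], "angular": [0, 0, 0]}
    - {"gripper": 220, "offset": [0, 0, 0.068], "angular": [0, 0, 0]}
  grip_force: 60

```text
t: 2.15
eef_pos: [0.5922, -0.0918, 0.0926]
tool_rot: [0.001, 0.716, 0.698, -0.0]
contact_force: [0.6, 0.3, 0.3]
gripper_width: 0.334
grasp_force: 0.1
```

Call:
drive_tool:
  deltas:
    - {"gripper": 255, "offset": [0, 0, 0], "angular": [0, 0, 0]}
    - {"gripper": 255, "offset": [0, 0, 0], "angular": [0, 0, 0]}
    - {"gripper": 255, "offset": [0, 0, 0], "angular": [0, 0, 0]}
    - {"gripper": 255, "offset": [0, 0, 0], "angular": [0, 0, 0]}

```text
t: 2.55
eef_pos: [0.5926, -0.0907, 0.093]
tool_rot: [0.001, 0.716, 0.698, 0.0]
contact_force: [-1.6, -0.6, 2.1]
gripper_width: 0.309
grasp_force: 61.6
```

Call:
drive_tool:
  deltas:
    - {"gripper": 255, "offset": [0, 0, -0.012], "angular": [0, 0, 0]}
    - {"gripper": 255, "offset": [0, 0, -0.024], "angular": [0, 0, 0]}
    - {"gripper": 255, "offset": [0, 0, -0.024], "angular": [0, 0, 0]}
    - {"gripper": 255, "offset": [-0.015, 0, -0.024], "angular": [0, 0, 0]}
    - {"gripper": 255, "offset": [-0.03, 0, -0.024], "angular": [0, 0, 0]}

```text
t: 3.05
eef_pos: [0.5916, -0.1218, 0.1165]
tool_rot: [0.001, 0.716, 0.699, -0.0]
contact_force: [0.0, -0.8, -0.8]
gripper_width: 0.307
grasp_force: 61.3
```

Call:
drive_tool:
  deltas:
    - {"gripper": 255, "offset": [-0.02, 0, 0], "angular": [0, 0, 0]}
    - {"gripper": 255, "offset": [-0.035, 0, 0], "angular": [0, 0, 0]}
    - {"gripper": 255, "offset": [-0.04, 0, 0], "angular": [0, 0, 0]}
    - {"gripper": 255, "offset": [-0.04, 0, 0], "angular": [0, 0, 0]}

```text
t: 3.45
eef_pos: [0.5903, -0.1622, 0.1162]
tool_rot: [0.001, 0.717, 0.698, -0.0]
contact_force: [0.6, 1.0, -1.4]
gripper_width: 0.306
grasp_force: 61.3
```

Run:
```python
from h import *
a=optics.read_camera('side')[150:290,220:420]; cv2.imwrite('pics/s1.png',cv2.convertScaleAbs(cv2.resize(a,None,fx=3,fy=3,interpolation=2),alpha=1.5))
o=bot.get_obs();print(o['t'],o['eef_pos'],o['contact_force'],o['gripper_width'])
```

```text
3.5 [ 0.59049731 -0.16080725  0.11631301] [ 0.05454075  1.16180396 -0.30919371] 0.31234810582009837
```

View pics/s1.png

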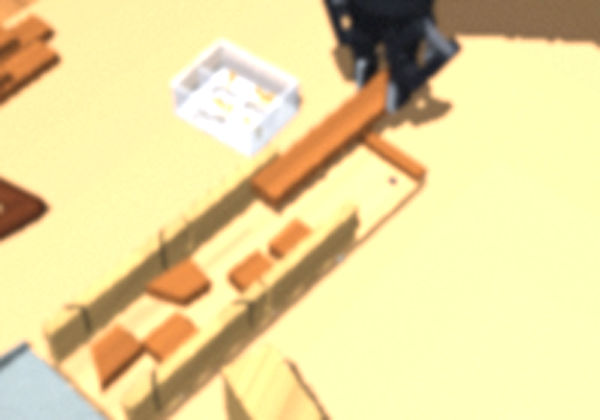

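The lath is level and held. Its sawn end is still between the walls and its stop end is past the stop.

Call:
drive_tool:
  deltas:
    - {"gripper": 255, "offset": [-0.03, 0, 0], "angular": [0, 0, 0]}
    - {"gripper": 255, "offset": [-0.07, 0, 0], "angular": [0, 0, 0]}
    - {"gripper": 255, "offset": [-0.11, 0, 0], "angular": [0, 0, 0]}
    - {"gripper": 255, "offset": [-0.145, 0, 0], "angular": [0, 0, 0]}
    - {"gripper": 255, "offset": [-0.17, 0, 0], "angular": [0, 0, 0]}

```text
t: 4.0
eef_pos: [0.5862, -0.3324, 0.1167]
tool_rot: [0.001, 0.716, 0.698, -0.0]
contact_force: [-0.0, 0.2, -0.7]
gripper_width: 0.31
grasp_force: 61.3
```

Call:
drive_tool:
  deltas:
    - {"gripper": 255, "offset": [-0.005, 0, 0], "angular": [0, 0, 0]}
    - {"gripper": 255, "offset": [-0.005, 0, 0.01], "angular": [0, 0, 0]}
    - {"gripper": 255, "offset": [-0.005, 0, 0.02], "angular": [0, 0, 0]}
    - {"gripper": 255, "offset": [-0.005, 0, 0.03], "angular": [0, 0, 0]}
    - {"gripper": 255, "offset": [-0.005, 0, 0.035], "angular": [0, 0, 0]}

```text
t: 4.5
eef_pos: [0.586, -0.3334, 0.0798]
tool_rot: [-0.001, 0.715, 0.699, -0.0]
contact_force: [0.0, -0.1, -0.8]
gripper_width: 0.305
grasp_force: 61.3
```

Call:
drive_tool:
  deltas:
    - {"gripper": 255, "offset": [0, 0, 0.002], "angular": [0, 0, 0]}
    - {"gripper": 255, "offset": [0, 0, 0.0035], "angular": [0, 0, 0]}
    - {"gripper": 255, "offset": [0, 0, 0.0035], "angular": [0, 0, 0]}

```text
t: 4.8
eef_pos: [0.5866, -0.3354, 0.0784]
tool_rot: [0.001, 0.716, 0.698, 0.0]
contact_force: [-0.6, -1.0, -1.0]
gripper_width: 0.307
grasp_force: 61.3
```

Run:
```python
from h import *
a=optics.read_camera('side')[80:290,220:480]; cv2.imwrite('pics/s2.png',cv2.convertScaleAbs(cv2.resize(a,None,fx=2.5,fy=2.5,interpolation=2),alpha=1.5))
o=bot.get_obs();print(o['t'],o['eef_pos'],o['contact_force'],o['gripper_width'])
```

```text
4.85 [ 0.58656992 -0.33568353  0.07855688] [ 0.22584349  0.85810594 -0.26021151] 0.3095882072477145
```

View pics/s2.png

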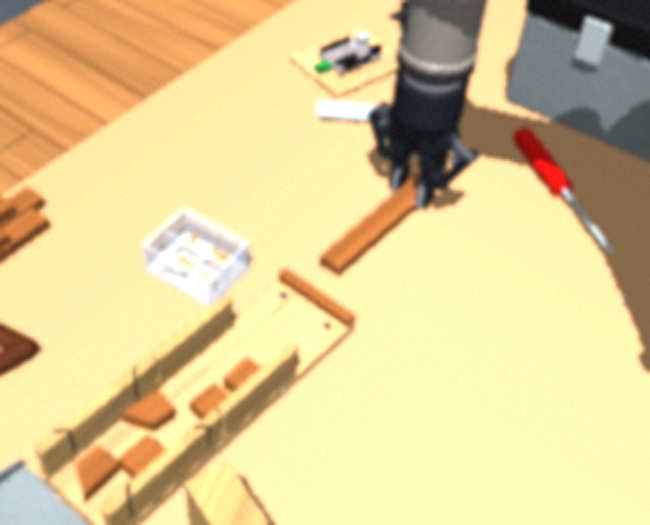

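The lath is on the bench, clear of the stop and of the tools. I'll release it and plan the route to the block.

Call:
drive_tool:
  deltas:
    - {"gripper": 180, "offset": [0, 0, 0], "angular": [0, 0, 0]}
    - {"gripper": 130, "offset": [0, 0, 0], "angular": [0, 0, 0]}
    - {"gripper": 130, "offset": [0, 0, 0], "angular": [0, 0, 0]}
    - {"gripper": 130, "offset": [0, 0, -0.01], "angular": [0, 0, 0]}
    - {"gripper": 130, "offset": [0, 0, -0.03], "angular": [0, 0, 0]}

```text
t: 5.35
eef_pos: [0.5854, -0.3352, 0.1076]
tool_rot: [-0.001, 0.716, 0.698, -0.001]
contact_force: [-0.3, -0.7, 0.4]
gripper_width: 0.486
grasp_force: 0.0
```

Call:
drive_tool:
  deltas:
    - {"gripper": 100, "offset": [0, 0, -0.04], "angular": [0, 0, 0]}
    - {"gripper": 60, "offset": [0, 0, -0.08], "angular": [0, 0, 0]}
    - {"gripper": 60, "offset": [0, 0, -0.12], "angular": [0, 0, 0]}
    - {"gripper": 60, "offset": [0, 0, -0.12], "angular": [0, 0, 0]}

```text
t: 5.75
eef_pos: [0.5893, -0.3366, 0.2361]
tool_rot: [0.006, 0.716, 0.698, 0.002]
contact_force: [0.8, 0.3, -0.2]
gripper_width: 0.765
grasp_force: 0.0
```

Run:
```python
from h import *
o=bot.get_obs();print(o['t'],o['eef_pos'],o['contact_force'],o['gripper_width'])
plan([(.55,-.14,.23,2.0),(.50,.02,.23,2.5),(.453,.132,.23,2.81)])
```

```text
5.75 [ 0.58928509 -0.33655628  0.23607787] [ 0.82114105  0.25502066 -0.19722615] 0.7647465882158128
off [ 0.1956 -0.0442  0.0043] ang [ 0.0131  0.0112 -0.578 ] | mm 201 deg 26.0
off [0.1663 0.0211 0.    ] ang [ 0.      0.     -0.6366] | mm 168 deg 28.6
off [0.1047 0.0616 0.    ] ang [ 0.      0.     -0.3947] | mm 121 deg 17.8
```

Call:
drive_tool:
  deltas:
    - {"gripper": 60, "offset": [0.039, -0.009, 0], "angular": [0, 0, -0.116]}
    - {"gripper": 60, "offset": [0.078, -0.018, 0], "angular": [0, 0, -0.231]}
    - {"gripper": 60, "offset": [0.117, -0.027, 0], "angular": [0, 0, -0.347]}
    - {"gripper": 60, "offset": [0.156, -0.035, 0], "angular": [0, 0, -0.462]}
    - {"gripper": 60, "offset": [0.1956, -0.044, 0], "angular": [0, 0, -0.578]}

```text
t: 6.25
eef_pos: [0.5464, -0.1374, 0.2283]
tool_rot: [0.001, 0.539, 0.842, -0.0]
contact_force: [1.1, 1.0, 0.0]
gripper_width: 0.763
grasp_force: 0.0
```

Call:
drive_tool:
  deltas:
    - {"gripper": 60, "offset": [0.033, 0.004, 0], "angular": [0, 0, -0.127]}
    - {"gripper": 60, "offset": [0.066, 0.008, 0], "angular": [0, 0, -0.255]}
    - {"gripper": 60, "offset": [0.1, 0.013, 0], "angular": [0, 0, -0.382]}
    - {"gripper": 60, "offset": [0.133, 0.017, 0], "angular": [0, 0, -0.509]}
    - {"gripper": 60, "offset": [0.1663, 0.0211, 0], "angular": [0, 0, -0.6366]}

```text
t: 6.75
eef_pos: [0.4963, 0.0223, 0.228]
tool_rot: [0.001, 0.313, 0.95, -0.001]
contact_force: [0.4, -0.4, -0.6]
gripper_width: 0.762
grasp_force: 0.0
```

Call:
drive_tool:
  deltas:
    - {"gripper": 60, "offset": [0.03, 0.018, 0], "angular": [0, 0, -0.1]}
    - {"gripper": 60, "offset": [0.06, 0.035, 0], "angular": [0, 0, -0.2]}
    - {"gripper": 60, "offset": [0.085, 0.05, 0], "angular": [0, 0, -0.3]}
    - {"gripper": 60, "offset": [0.1047, 0.0616, 0], "angular": [0, 0, -0.3947]}
    - {"gripper": 60, "offset": [0.1047, 0.0616, 0], "angular": [0, 0, -0.3947]}

```text
t: 7.25
eef_pos: [0.4487, 0.1362, 0.228]
tool_rot: [0.001, 0.161, 0.987, 0.0]
contact_force: [0.4, -0.2, -0.0]
gripper_width: 0.764
grasp_force: 0.0
```

Run:
```python
from h import *
m=optics.camera_model('wrist'); np.save('w2.npy',m,allow_pickle=True)
a=optics.read_camera('wrist'); cv2.imwrite('pics/w2.png',a)
o=bot.get_obs();print(o['t'],o['eef_pos'],o['tool_rot'],o['gripper_width'],o['contact_force'])
```

```text
7.3 [0.44948137 0.13427796 0.22772505] [ 7.33892060e-04  1.63387363e-01  9.86561605e-01 -4.79818208e-04] 0.7646073812517006 [ 0.56770846 -0.0518195   0.60198401]
```

View pics/w2.png

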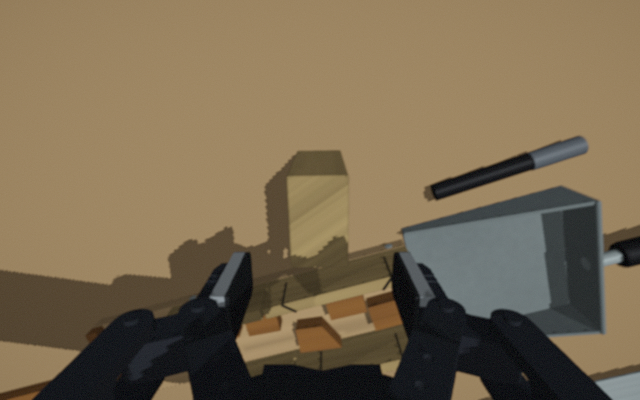

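The wrist view shows the block's top face with corners at about (288,177), (349,177), (347,~250) and (290,256). It is aligned with the gripper and in front of the fingers. The marker is at (430–585,140–195).

Run:
```python
from h import *
m=np.load('w2.npy',allow_pickle=True).item()
for n,u,v,z in [('a',288,177,.095),('b',349,177,.095),('c',291,256,.095),('a0',300,151,0),('b0',341,151,0),('mk',426,193,.008),('mk2',588,143,.008)]: print(n,ray('wrist',u,v,z,m).round(4))
a=cv2.imread('pics/w2.png')[140:280,260:380];cv2.imwrite('pics/w2c.png',cv2.convertScaleAbs(cv2.resize(a,None,fx=4,fy=4,interpolation=2),alpha=1.6))
```

```text
a [0.416  0.1247 0.095 ]
b [0.4282 0.1611 0.095 ]
c [0.4686 0.1075 0.095 ]
a0 [0.4168 0.1261 0.    ]
b0 [0.4285 0.1612 0.    ]
mk [0.4884 0.2232 0.008 ]
mk2 [0.4885 0.3672 0.008 ]
```

View pics/w2c.png

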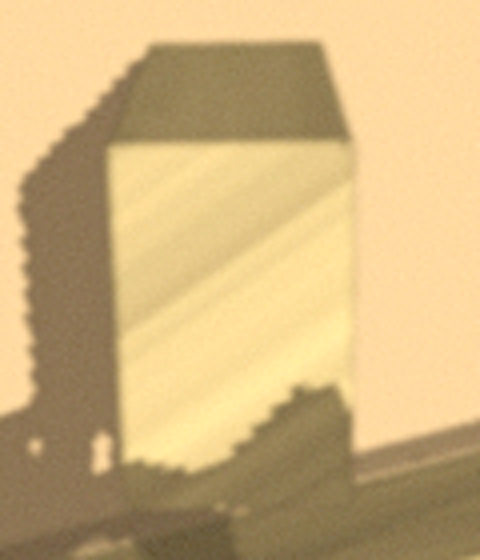

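Run:
```python
from h import *
plan([(.4534,.1324,.128,2.817)])
```

```text
off [-0.0042 -0.0004  0.0997] ang [-0.0009  0.002  -0.0047] | mm 100 deg 0.2
```

Call:
drive_tool:
  deltas:
    - {"gripper": 60, "offset": [-0.003, 0, 0.03], "angular": [0, 0, 0]}
    - {"gripper": 60, "offset": [-0.003, 0, 0.06], "angular": [0, 0, 0]}
    - {"gripper": 60, "offset": [-0.003, 0, 0.085], "angular": [0, 0, 0]}
    - {"gripper": 60, "offset": [-0.003, 0, 0.1], "angular": [0, 0, 0]}
    - {"gripper": 60, "offset": [-0.003, 0, 0.1], "angular": [0, 0, 0]}
  grip_force: 60

```text
t: 7.8
eef_pos: [0.4522, 0.1303, 0.1256]
tool_rot: [-0.001, 0.166, 0.986, -0.002]
contact_force: [0.0, -0.5, 0.6]
gripper_width: 0.765
grasp_force: 0.0
```

Call:
drive_tool:
  deltas:
    - {"gripper": 160, "offset": [0, 0, 0], "angular": [0, 0, 0]}
    - {"gripper": 255, "offset": [0, 0, 0], "angular": [0, 0, 0]}
    - {"gripper": 255, "offset": [0, 0, 0], "angular": [0, 0, 0]}
    - {"gripper": 255, "offset": [0, 0, 0], "angular": [0, 0, 0]}
    - {"gripper": 255, "offset": [0, 0, 0], "angular": [0, 0, 0]}

```text
t: 8.3
eef_pos: [0.4537, 0.1321, 0.1285]
tool_rot: [0.002, 0.165, 0.986, -0.0]
contact_force: [0.1, -0.5, 6.8]
gripper_width: 0.465
grasp_force: 60.6
```

Run:
```python
from h import *
o=bot.get_obs();print(o['t'],o['eef_pos'],o['tool_rot'],o['gripper_width'],o['contact_force'])
```

```text
8.3 [0.45368822 0.13205926 0.12847575] [ 1.60599951e-03  1.65153548e-01  9.86266470e-01 -4.21114473e-04] 0.46538027273317684 [ 0.12505117 -0.50081906  6.83174373]
```

Run:
```python
from h import *
print(box(0,-.11))
plan([(.4537,.1321,.215,2.81),(.515,.02,.215,2.97),(.571,-.087,.215,3.117),(.571,-.087,.145,3.117)])
```

```text
[ 0.57095029 -0.08696563]
off [-0.0003  0.     -0.0865] ang [-0.0004  0.0042 -0.0003] | mm 87 deg 0.2
off [-0.0945 -0.086  -0.    ] ang [-0.      0.     -0.2037] | mm 128 deg 9.2
off [-0.0734 -0.0959 -0.    ] ang [ 0.      0.     -0.1872] | mm 121 deg 8.4
off [ 0.   -0.    0.07] ang [0. 0. 0.] | mm 70 deg 0.0
```

Call:
drive_tool:
  deltas:
    - {"gripper": 255, "offset": [0, 0, -0.015], "angular": [0, 0, 0]}
    - {"gripper": 255, "offset": [0, 0, -0.035], "angular": [0, 0, 0]}
    - {"gripper": 255, "offset": [0, 0, -0.06], "angular": [0, 0, 0]}
    - {"gripper": 255, "offset": [0, 0, -0.08], "angular": [0, 0, 0]}
    - {"gripper": 255, "offset": [0, 0, -0.0865], "angular": [0, 0, 0]}

```text
t: 8.8
eef_pos: [0.4534, 0.1327, 0.2164]
tool_rot: [0.002, 0.165, 0.986, 0.0]
contact_force: [0.3, 0.4, -1.8]
gripper_width: 0.464
grasp_force: 60.3
```

Call:
drive_tool:
  deltas:
    - {"gripper": 255, "offset": [-0.015, -0.014, 0], "angular": [0, 0, -0.03]}
    - {"gripper": 255, "offset": [-0.035, -0.032, 0], "angular": [0, 0, -0.08]}
    - {"gripper": 255, "offset": [-0.055, -0.05, 0], "angular": [0, 0, -0.12]}
    - {"gripper": 255, "offset": [-0.075, -0.068, 0], "angular": [0, 0, -0.16]}
    - {"gripper": 255, "offset": [-0.0945, -0.086, 0], "angular": [0, 0, -0.204]}

```text
t: 9.3
eef_pos: [0.514, 0.019, 0.2139]
tool_rot: [0.0, 0.085, 0.996, -0.001]
contact_force: [0.6, -0.3, -1.0]
gripper_width: 0.461
grasp_force: 60.1
```

Call:
drive_tool:
  deltas:
    - {"gripper": 255, "offset": [-0.018, -0.024, 0], "angular": [0, 0, -0.047]}
    - {"gripper": 255, "offset": [-0.037, -0.048, 0], "angular": [0, 0, -0.094]}
    - {"gripper": 255, "offset": [-0.055, -0.072, 0], "angular": [0, 0, -0.14]}
    - {"gripper": 255, "offset": [-0.0734, -0.096, 0], "angular": [0, 0, -0.187]}
    - {"gripper": 255, "offset": [-0.0734, -0.096, 0], "angular": [0, 0, -0.187]}

```text
t: 9.8
eef_pos: [0.571, -0.0922, 0.2135]
tool_rot: [0.0, 0.015, 1.0, -0.001]
contact_force: [0.0, 0.2, -1.5]
gripper_width: 0.461
grasp_force: 60.3
```

Run:
```python
from h import *
a=optics.read_camera('side')[100:310,220:480]; cv2.imwrite('pics/s3.png',cv2.convertScaleAbs(cv2.resize(a,None,fx=2.5,fy=2.5,interpolation=2),alpha=1.5))
o=bot.get_obs();print(o['t'],o['eef_pos'],o['tool_rot'],o['contact_force'],o['gripper_width'])
plan([(.571,-.087,.145,3.117)])
```

```text
9.85 [ 0.57010331 -0.08948935  0.21359408] [-1.22696127e-04  1.43319327e-02  9.99897110e-01 -5.91111192e-04] [-0.23484007  0.17927942 -1.91604139] 0.4595086229844666
off [-0.0008  0.0026  0.0686] ang [-0.0015 -0.0003 -0.0052] | mm 69 deg 0.2
```

View pics/s3.png

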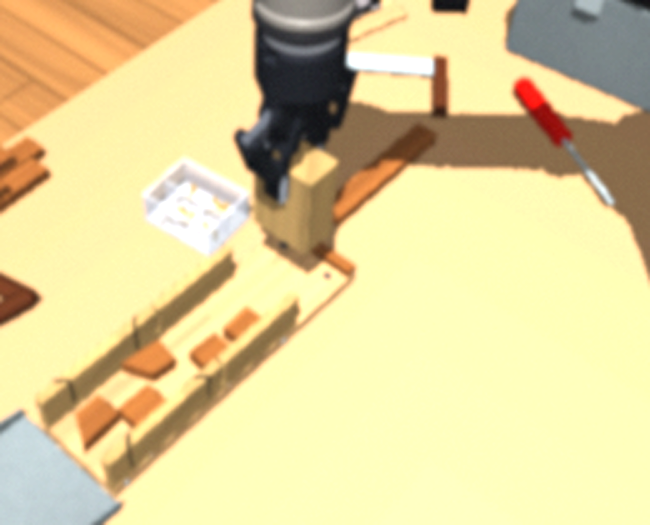

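The block is upright over the apron and behind all five offcuts, and the lath lies on the bench. Next I lower the block.

Call:
drive_tool:
  deltas:
    - {"gripper": 255, "offset": [0, 0, 0.02], "angular": [0, 0, 0]}
    - {"gripper": 255, "offset": [0, 0, 0.04], "angular": [0, 0, 0]}
    - {"gripper": 255, "offset": [0, 0, 0.06], "angular": [0, 0, 0]}
    - {"gripper": 255, "offset": [0, 0, 0.069], "angular": [0, 0, 0]}
    - {"gripper": 255, "offset": [0, 0, 0.069], "angular": [0, 0, 0]}

```text
t: 10.35
eef_pos: [0.5695, -0.0857, 0.1449]
tool_rot: [-0.0, 0.011, 1.0, -0.0]
contact_force: [0.2, -0.6, -1.0]
gripper_width: 0.464
grasp_force: 60.1
```

Call:
drive_tool:
  deltas:
    - {"gripper": 255, "offset": [0, 0.01, 0], "angular": [0, 0, 0]}
    - {"gripper": 255, "offset": [0, 0.02, 0], "angular": [0, 0, 0]}
    - {"gripper": 255, "offset": [0, 0.03, 0], "angular": [0, 0, 0]}
    - {"gripper": 255, "offset": [0, 0.04, 0], "angular": [0, 0, 0]}
    - {"gripper": 255, "offset": [0, 0.04, 0], "angular": [0, 0, 0]}

```text
t: 10.85
eef_pos: [0.5713, -0.0444, 0.1458]
tool_rot: [0.001, 0.011, 1.0, -0.0]
contact_force: [-0.7, -0.3, -0.9]
gripper_width: 0.466
grasp_force: 60.2
```

Run:
```python
from h import *
o=bot.get_obs();print(o['t'],o['eef_pos'],o['tool_rot'],o['contact_force'],o['gripper_width'])
for y in (0,.2):
  x,w=box(0,y); plan([(x,w,.1446,3.117)])
```

```text
10.85 [ 0.57127308 -0.04444561  0.14580538] [ 8.57242947e-04  1.05168089e-02  9.99944328e-01 -5.67677823e-05] [-0.67938363 -0.32894636 -0.91480874] 0.46630125614766615
off [-0.001   0.0675  0.0012] ang [-0.0001  0.0022  0.0045] | mm 68 deg 0.2
off [-0.0018  0.2675  0.0012] ang [-0.0001  0.0022  0.0045] | mm 267 deg 0.2
```

Call:
drive_tool:
  deltas:
    - {"gripper": 255, "offset": [-0.001, 0.01, 0.0005], "angular": [0, 0, 0]}
    - {"gripper": 255, "offset": [-0.001, 0.02, 0.0005], "angular": [0, 0, 0]}
    - {"gripper": 255, "offset": [-0.001, 0.03, 0.0005], "angular": [0, 0, 0]}
    - {"gripper": 255, "offset": [-0.001, 0.04, 0.0005], "angular": [0, 0, 0]}
    - {"gripper": 255, "offset": [-0.001, 0.05, 0.0005], "angular": [0, 0, 0]}

```text
t: 11.35
eef_pos: [0.5733, 0.0039, 0.1448]
tool_rot: [0.0, 0.012, 1.0, -0.001]
contact_force: [0.2, 0.3, -1.0]
gripper_width: 0.462
grasp_force: 60.3
```

Call:
drive_tool:
  deltas:
    - {"gripper": 255, "offset": [0, 0.01, 0], "angular": [0, 0, 0]}
    - {"gripper": 255, "offset": [0, 0.02, 0], "angular": [0, 0, 0]}
    - {"gripper": 255, "offset": [0, 0.03, 0], "angular": [0, 0, 0]}
    - {"gripper": 255, "offset": [0, 0.04, 0], "angular": [0, 0, 0]}
    - {"gripper": 255, "offset": [0, 0.05, 0], "angular": [0, 0, 0]}

```text
t: 11.85
eef_pos: [0.5746, 0.0536, 0.1447]
tool_rot: [0.0, 0.012, 1.0, -0.001]
contact_force: [-0.1, 0.1, -2.3]
gripper_width: 0.463
grasp_force: 60.3
```

Run:
```python
from h import *
a=optics.read_camera('side')[170:360,160:400]; cv2.imwrite('pics/s4.png',cv2.convertScaleAbs(cv2.resize(a,None,fx=2.5,fy=2.5,interpolation=2),alpha=1.5))
o=bot.get_obs();print(o['t'],o['eef_pos'],o['tool_rot'],o['contact_force'],o['gripper_width'])
for y in (.2,):
  x,w=box(0,y); plan([(x,w,.1446,3.117)])
```

```text
11.9 [0.57451553 0.05598778 0.14498313] [7.41112322e-04 1.10314575e-02 9.99938832e-01 3.00348477e-04] [-0.37005958  1.40279823 -0.64796465] 0.4650574053620344
off [-0.0005  0.167   0.0005] ang [0.0008 0.0019 0.0032] | mm 167 deg 0.2
```

View pics/s4.png

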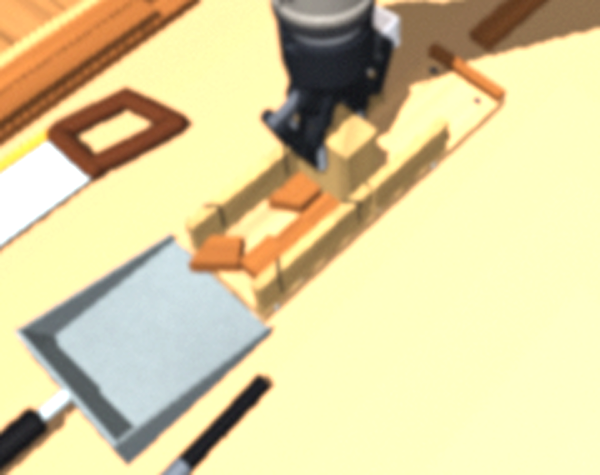

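The offcuts are moving ahead of the block in rows, and the first is tipping into the pan.

Call:
drive_tool:
  deltas:
    - {"gripper": 255, "offset": [0, 0.01, 0], "angular": [0, 0, 0]}
    - {"gripper": 255, "offset": [0, 0.02, 0], "angular": [0, 0, 0]}
    - {"gripper": 255, "offset": [0, 0.03, 0], "angular": [0, 0, 0]}
    - {"gripper": 255, "offset": [0, 0.04, 0], "angular": [0, 0, 0]}
    - {"gripper": 255, "offset": [0, 0.05, 0], "angular": [0, 0, 0]}

```text
t: 12.4
eef_pos: [0.5758, 0.1038, 0.1447]
tool_rot: [0.0, 0.012, 1.0, -0.001]
contact_force: [-0.1, 0.2, -1.1]
gripper_width: 0.459
grasp_force: 60.5
```

Call:
drive_tool:
  deltas:
    - {"gripper": 255, "offset": [0, 0.01, 0], "angular": [0, 0, 0]}
    - {"gripper": 255, "offset": [0, 0.02, 0], "angular": [0, 0, 0]}
    - {"gripper": 255, "offset": [0, 0.03, 0], "angular": [0, 0, 0]}
    - {"gripper": 255, "offset": [0, 0.04, 0], "angular": [0, 0, 0]}
    - {"gripper": 255, "offset": [0, 0.05, 0], "angular": [0, 0, 0]}

```text
t: 12.9
eef_pos: [0.577, 0.1536, 0.1446]
tool_rot: [0.0, 0.012, 1.0, -0.001]
contact_force: [-0.1, -0.5, -1.1]
gripper_width: 0.462
grasp_force: 60.5
```

Call:
drive_tool:
  deltas:
    - {"gripper": 255, "offset": [0, 0.01, 0], "angular": [0, 0, 0]}
    - {"gripper": 255, "offset": [0, 0.02, 0], "angular": [0, 0, 0]}
    - {"gripper": 255, "offset": [0, 0.03, 0], "angular": [0, 0, 0]}
    - {"gripper": 255, "offset": [0, 0.04, 0], "angular": [0, 0, 0]}
    - {"gripper": 255, "offset": [0, 0.045, 0], "angular": [0, 0, 0]}

```text
t: 13.4
eef_pos: [0.5779, 0.1994, 0.1447]
tool_rot: [0.001, 0.012, 1.0, -0.0]
contact_force: [0.5, -0.3, -1.4]
gripper_width: 0.461
grasp_force: 60.4
```

```bash
cat >> h.py <<'E'
def blobs(name,z,lo=250):
    m=optics.camera_model(name); a=optics.read_camera(name)
    h=cv2.cvtColor(a,cv2.COLOR_BGR2HSV)
    k=cv2.inRange(h,(4,115,45),(16,255,200)); k=cv2.morphologyEx(k,cv2.MORPH_OPEN,np.ones((2,2)))
    n,l,s,c=cv2.connectedComponentsWithStats(k)
    for i in range(1,n):
        if s[i,4]<12: continue
        p=ray(name,*c[i],z,m)
        if not(.45<p[0]<.7 and -.2<p[1]<.4): continue
        d=p[:2]-BC; cc,ss=np.cos(BY),np.sin(BY)
        print(name,s[i],'world',p[:2].round(3),'pan',np.round([cc*d[0]+ss*d[1],-ss*d[0]+cc*d[1]-.167],3))
E
python3 - <<'E'
from h import *
o=bot.get_obs();print(o['t'],o['eef_pos'],o['tool_rot'],o['contact_force'],o['gripper_width'])
blobs('top',.019); blobs('side',.019)
E
```

```text
13.4 [0.57793205 0.19941277 0.1446602 ] [ 5.17195231e-04  1.15933437e-02  9.99932642e-01 -1.96731646e-04] [ 0.49716968 -0.26098668 -1.44551849] 0.46116665287723907
top [360 215   4   9  28] world [ 0.53  -0.134] pan [-0.04  -0.325]
side [ 259  186  104   93 1337] world [ 0.584 -0.016] pan [ 0.011 -0.206]
side [314 251   5   4  12] world [0.519 0.041] pan [-0.055 -0.15 ]
side [ 205  283   47   54 1097] world [0.567 0.265] pan [-0.013  0.075]
```

```bash
cat >> h.py <<'E'
def grid(name,z=.019,st=.005,y0=-.03,y1=.155):
    m=optics.camera_model(name); a=optics.read_camera(name); Ti=np.linalg.inv(m['cam_to_world'])
    h=cv2.cvtColor(a,cv2.COLOR_BGR2HSV)
    for y in np.arange(y1,y0,-st):
        r=''
        for x in np.arange(-.07,.0701,st):
            w=np.r_[box(x,y+.167),z,1]; c=Ti@w; u=m['cx']-m['fx']*c[0]/c[2]; v=m['cy']+m['fy']*c[1]/c[2]
            H,S,V=h[int(round(v)),int(round(u))]
            r+='#' if (4<=H<=16 and S>115) else ('-' if S<70 and V>70 else ('y' if S>70 else 'k'))
        print('%+.3f'%y,r)
E
python3 - <<'E'
from h import *
grid('side')
E
```

```text
+0.155 yy---------------------------
+0.150 yy---------------------------
+0.145 yy-----kkkkkkkkkkkkkkkkkkkkkk
+0.140 yy-----kkkk-kkkkkkkkkkkkkkkkk
+0.135 yy--------------------------k
+0.130 yy------######---------------
+0.125 yy-----y######---------------
+0.120 yy-----y######---------------
+0.115 yy-----y######---------------
+0.110 yy-----#######---------------
+0.105 yy-----#######---------------
+0.100 yy-----y######---------------
+0.095 yy-----######----------------
+0.090 yy-----######----------------
+0.085 yy----y######----y##---------
+0.080 yy----y######--y####---------
+0.075 yy----y######y#######--------
+0.070 yy-----##############--------
+0.065 yy-----##############--------
+0.060 yy----y##############y-------
+0.055 yy-----######yy######--------
+0.050 yy----y######--######y-------
+0.045 yy----#######--######y-------
+0.040 yy-----######--######y-----kk
+0.035 yy-----######--######---kkkkk
+0.030 yy-----y#####y-######---kkkkk
+0.025 yk------yyyyyyyyyyyyykkkkkkkk
+0.020 yy------yyyyyyyyyyy--kkkkkkkk
+0.015 yy------yyyyyyyyyyy----kkkkkk
+0.010 yy-----yyyyyyyyyyyyyy--kkkkkk
+0.005 yyyyyyyyyyyyyyyyyyyyyyyykkkkk
-0.000 yyyy#yyyyyyyyyyyyyyyyyyyykkkk
-0.005 yyyy#yyyyyyyyyyyyyyyyyyyyykkk
-0.010 yyyy-yyyyyyyyyyyyyyyyyyyyykkk
-0.015 yyyyyyyyyyyyyyyyyyyyyyyyyyykk
-0.020 yyyy#yyyyyyyyyyyyyyyyyyyyyyyk
-0.025 yyyy#yyyyyyy#yyyyyyyyyyyyyyyk
```

All five offcuts are in the pan: a column of three at pan y 0.03–0.13 and two at 0.03–0.085. I'll back off, lift, and put the block back on the bench.

Call:
drive_tool:
  deltas:
    - {"gripper": 255, "offset": [0, 0, 0], "angular": [0, 0, 0]}
    - {"gripper": 255, "offset": [0, 0, 0], "angular": [0, 0, 0]}
    - {"gripper": 255, "offset": [0, -0.01, 0], "angular": [0, 0, 0]}
    - {"gripper": 255, "offset": [0, -0.025, 0], "angular": [0, 0, 0]}
    - {"gripper": 255, "offset": [0, -0.03, 0], "angular": [0, 0, 0]}

```text
t: 14.05
eef_pos: [0.5776, 0.1643, 0.1442]
tool_rot: [0.0, 0.014, 1.0, -0.002]
contact_force: [0.0, -0.2, -1.6]
gripper_width: 0.462
grasp_force: 60.4
```

Call:
drive_tool:
  deltas:
    - {"gripper": 255, "offset": [0, 0, -0.015], "angular": [0, 0, 0]}
    - {"gripper": 255, "offset": [0, 0, -0.035], "angular": [0, 0, 0]}
    - {"gripper": 255, "offset": [0, 0, -0.055], "angular": [0, 0, 0]}
    - {"gripper": 255, "offset": [0, 0, -0.07], "angular": [0, 0, 0]}
    - {"gripper": 255, "offset": [0, 0, -0.075], "angular": [0, 0, 0]}

```text
t: 14.55
eef_pos: [0.578, 0.1686, 0.2222]
tool_rot: [0.002, 0.012, 1.0, 0.0]
contact_force: [-0.5, -0.9, -0.9]
gripper_width: 0.458
grasp_force: 60.5
```

Run:
```python
from h import *
o=bot.get_obs();print(o['t'],o['eef_pos'],o['contact_force'],o['gripper_width'])
plan([(.445,.11,.219,3.117),(.445,.11,.132,3.117)])
```

```text
14.55 [0.57802153 0.16863712 0.22215666] [-0.47307386 -0.88217161 -0.86384122] 0.4581061388270653
off [ 0.1316 -0.0618  0.0026] ang [0.0001 0.0054 0.0005] | mm 145 deg 0.2
off [ 0.    -0.     0.087] ang [0. 0. 0.] | mm 87 deg 0.0
```

Call:
drive_tool:
  deltas:
    - {"gripper": 255, "offset": [0.03, -0.013, 0], "angular": [0, 0, 0]}
    - {"gripper": 255, "offset": [0.065, -0.03, 0], "angular": [0, 0, 0]}
    - {"gripper": 255, "offset": [0.1, -0.047, 0], "angular": [0, 0, 0]}
    - {"gripper": 255, "offset": [0.13, -0.06, 0], "angular": [0, 0, 0]}
    - {"gripper": 255, "offset": [0.13, -0.06, 0], "angular": [0, 0, 0]}

```text
t: 15.05
eef_pos: [0.4415, 0.1088, 0.2185]
tool_rot: [-0.002, 0.012, 1.0, -0.003]
contact_force: [1.2, -0.0, -1.2]
gripper_width: 0.46
grasp_force: 60.7
```

Call:
drive_tool:
  deltas:
    - {"gripper": 255, "offset": [0, 0, 0.02], "angular": [0, 0, 0]}
    - {"gripper": 255, "offset": [0, 0, 0.04], "angular": [0, 0, 0]}
    - {"gripper": 255, "offset": [0, 0, 0.06], "angular": [0, 0, 0]}
    - {"gripper": 255, "offset": [0, 0, 0.075], "angular": [0, 0, 0]}
    - {"gripper": 255, "offset": [0, 0, 0.08], "angular": [0, 0, 0]}

```text
t: 15.55
eef_pos: [0.4457, 0.1111, 0.1382]
tool_rot: [-0.001, 0.012, 1.0, -0.001]
contact_force: [0.2, -0.1, -2.1]
gripper_width: 0.461
grasp_force: 60.7
```

Call:
drive_tool:
  deltas:
    - {"gripper": 255, "offset": [0, 0, 0], "angular": [0, 0, 0]}
    - {"gripper": 255, "offset": [0, 0, 0], "angular": [0, 0, 0]}

```text
t: 15.75
eef_pos: [0.4465, 0.1114, 0.1401]
tool_rot: [0.001, 0.012, 1.0, -0.0]
contact_force: [-1.3, 0.5, -1.2]
gripper_width: 0.461
grasp_force: 60.7
```

Run:
```python
from h import *
o=bot.get_obs();print(o['t'],o['eef_pos'],o['contact_force'],o['gripper_width'])
```

```text
15.75 [0.44650464 0.1114137  0.14007336] [-1.28124515  0.51321798 -1.23817993] 0.4609007261488544
```

Contact is expected at TCP z ≈ 0.128, so I lower 11 mm slowly and check the force.

Call:
drive_tool:
  deltas:
    - {"gripper": 255, "offset": [0, 0, 0.004], "angular": [0, 0, 0]}
    - {"gripper": 255, "offset": [0, 0, 0.007], "angular": [0, 0, 0]}
    - {"gripper": 255, "offset": [0, 0, 0.009], "angular": [0, 0, 0]}
    - {"gripper": 255, "offset": [0, 0, 0.011], "angular": [0, 0, 0]}
    - {"gripper": 255, "offset": [0, 0, 0.011], "angular": [0, 0, 0]}

```text
t: 16.25
eef_pos: [0.446, 0.111, 0.1285]
tool_rot: [0.0, 0.012, 1.0, -0.001]
contact_force: [-0.2, 0.7, -2.0]
gripper_width: 0.461
grasp_force: 60.7
```

Call:
drive_tool:
  deltas:
    - {"gripper": 255, "offset": [0, 0, 0.001], "angular": [0, 0, 0]}
    - {"gripper": 255, "offset": [0, 0, 0.001], "angular": [0, 0, 0]}
    - {"gripper": 255, "offset": [0, 0, 0.001], "angular": [0, 0, 0]}

```text
t: 16.55
eef_pos: [0.446, 0.1111, 0.1283]
tool_rot: [0.001, 0.012, 1.0, -0.001]
contact_force: [-3.0, -1.3, 10.7]
gripper_width: 0.461
grasp_force: 61.9
```

The bench is carrying the block, with 10.7 N upward on the tool. I release it and retreat.

Call:
drive_tool:
  deltas:
    - {"gripper": 130, "offset": [0, 0, 0], "angular": [0, 0, 0]}
    - {"gripper": 70, "offset": [0, 0, 0], "angular": [0, 0, 0]}
    - {"gripper": 60, "offset": [0, 0, 0], "angular": [0, 0, 0]}
    - {"gripper": 60, "offset": [0, 0, 0], "angular": [0, 0, 0]}
    - {"gripper": 60, "offset": [0, 0, -0.01], "angular": [0, 0, 0]}

```text
t: 17.05
eef_pos: [0.4453, 0.1107, 0.137]
tool_rot: [-0.001, 0.012, 1.0, -0.001]
contact_force: [-0.5, 0.4, 0.1]
gripper_width: 0.764
grasp_force: 0.0
```

Call:
drive_tool:
  deltas:
    - {"gripper": 60, "offset": [0, 0, -0.025], "angular": [0, 0, 0]}
    - {"gripper": 60, "offset": [0, 0, -0.055], "angular": [0, 0, 0]}
    - {"gripper": 60, "offset": [0, 0, -0.095], "angular": [0, 0, 0]}
    - {"gripper": 60, "offset": [0, 0, -0.13], "angular": [0, 0, 0]}
    - {"gripper": 60, "offset": [0, 0, -0.15], "angular": [0, 0, 0]}

```text
t: 17.55
eef_pos: [0.4464, 0.1119, 0.2908]
tool_rot: [0.002, 0.012, 1.0, -0.0]
contact_force: [0.1, -0.5, -0.3]
gripper_width: 0.767
grasp_force: 0.0
```

Call:
drive_tool:
  deltas:
    - {"gripper": 60, "offset": [0, -0.04, 0], "angular": [0, 0, 0]}
    - {"gripper": 60, "offset": [0, -0.08, 0], "angular": [0, 0, 0]}
    - {"gripper": 60, "offset": [0, -0.12, 0], "angular": [0, 0, 0]}
    - {"gripper": 60, "offset": [0, -0.16, 0], "angular": [0, 0, 0]}
    - {"gripper": 60, "offset": [0, -0.2, 0], "angular": [0, 0, 0]}

```text
t: 18.05
eef_pos: [0.4406, -0.0901, 0.2886]
tool_rot: [0.001, 0.012, 1.0, -0.001]
contact_force: [1.8, -0.7, 0.7]
gripper_width: 0.765
grasp_force: 0.0
```

Run:
```python
from h import *
o=bot.get_obs();print(o['t'],o['eef_pos'],o['contact_force'],o['gripper_width'])
grid('side')
grid('top',st=.006)
# block: pale pixels whose colour changed relative to the first side picture, and the lath blob
m=optics.camera_model('top');a=optics.read_camera('top');b=cv2.imread('pics/top0.png')
h=cv2.cvtColor(a,cv2.COLOR_BGR2HSV);k=cv2.inRange(h,(4,115,45),(16,255,200))
n,l,s,c=cv2.connectedComponentsWithStats(k)
for i in range(1,n):
    if s[i,4]>30:
        p=ray('top',*c[i],.016,m)
        if .4<p[0]<.7: print('brown',s[i],p.round(3))
a2=optics.read_camera('side');d=cv2.absdiff(a2,cv2.imread('pics/side0.png')).max(2)
print('bystander change side: screwdriver',d[130:182,425:466].mean(),'square',d[118:148,345:400].mean(),'screwbox',d[163:200,276:322].mean(),'marker',d[320:376,213:270].mean(), 'blank',d[330:380,330:420].mean())
```

```text
18.05 [ 0.44056713 -0.09010703  0.28857003] [ 1.82903118 -0.68624734  0.65268708] 0.7650679786671329
+0.155 yy---------------------------
+0.150 yy-----k----k----------------
+0.145 yy-----kkkkkkkkkkkkkkkkkkkkkk
+0.140 yy----kkkkkkkkkkkkkkkkkkkkkkk
+0.135 yy--------------------------k
+0.130 yy------######---------------
+0.125 yy-----y######---------------
+0.120 yy-----y######---------------
+0.115 yy-----y######---------------
+0.110 yy-----#######---------------
+0.105 yy-----#######---------------
+0.100 yy------######---------------
+0.095 yy-----######----------------
+0.090 yy----k######----------------
+0.085 yy----y######----y##---------
+0.080 yy----y######--y####---------
+0.075 yy----y######y#######--------
+0.070 yy-----##############--------
+0.065 yy----y##############--------
+0.060 yy----y##############y-------
+0.055 yy-----######yy######--------
+0.050 yy----y######--######y-------
+0.045 yy----#######--######y-------
+0.040 yy-----######--######y-------
+0.035 yy-----######--######--------
+0.030 yy-----y-#yy----#y#----------
+0.025 yk---------------------------

[... 1127 characters left out ...]
----------
+0.011 yy----------------------
+0.005 yk--yy--------------y---
-0.001 yyyyyyyyy--y------yyy---
-0.007 yyyyyyyyyyyyyyyyyyyyyyyy
-0.013 yyyyyyyyyyyyyyyyyyyyyyyy
-0.019 yyyyyyyyyyyyyyyyyyyyyyyy
-0.025 yyyyyyyyyyyyyyyyyyyyyyyy
brown [ 598  148   42  191 1627] [ 0.556 -0.866  0.016]
brown [458 176  31  21 121] [ 0.62  -0.445  0.016]
brown [359 189   4  34 109] [ 0.568 -0.133  0.016]
brown [198 191  37  24 438] [0.574 0.263 0.016]
brown [380 193  64  11 431] [ 0.589 -0.262  0.016]
brown [475 212  20  33  44] [ 0.505 -0.471  0.016]
bystander change side: screwdriver 36.74953095684803 square 54.334545454545456 screwbox 10.330199764982373 marker 13.544799498746867 blank 10.771333333333333
```

Run:
```python
from h import *
m=optics.camera_model('side');a=optics.read_camera('side');Ti=np.linalg.inv(m['cam_to_world']);h=cv2.cvtColor(cv2.GaussianBlur(a,(3,3),0),cv2.COLOR_BGR2HSV)
def s(p):
    c=Ti@np.r_[p,1];return h[int(round(m['cy']+m['fy']*c[1]/c[2])),int(round(m['cx']-m['fx']*c[0]/c[2]))]
for x,y,z in [(.446,.111,.095),(.42,.111,.095),(.47,.111,.095),(.446,.131,.06),(.446,.131,.02),(.413,.111,.06),(.413,.111,.02),(.446,.111,.125),(.446,.165,0),(.375,.111,0)]: print((x,y,z),s((x,y,z)))
o=bot.get_obs();print(o['t'],o['joint_vel'].round(3))
```

```text
(0.446, 0.111, 0.095) [ 19 120 196]
(0.42, 0.111, 0.095) [ 19 122 180]
(0.47, 0.111, 0.095) [ 19 119 206]
(0.446, 0.131, 0.06) [ 18 124 130]
(0.446, 0.131, 0.02) [ 18 124 130]
(0.413, 0.111, 0.06) [ 18 124  97]
(0.413, 0.111, 0.02) [ 18 122  98]
(0.446, 0.111, 0.125) [ 19 120 196]
(0.446, 0.165, 0) [ 16 102 209]
(0.375, 0.111, 0) [ 16 102 210]
18.3 [-0.023  0.001 -0.016  0.002  0.004 -0.001 -0.002]
```

The block's top and both side faces show up where an upright block should be (hue 18–19, bench 16). The offcuts are in the pan and the lath is flat on the bench, so I hand in.

```bash
python3 -c "
from station import bot
print(bot.hand_in())"
```

```text
the job is handed in; nothing more can be done
None
```

Job handed in after about 18 s of robot time: by the camera checks, all five offcuts are in the dustpan, the lath lies flat on the bench and the block stands upright again; no verdict came back on hand-in, and the pixel check on the screwdriver and try square was inconclusive, though the arm never went near them.

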